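# Pin a cart wheel on its axle with a linchpin

## Task

A cart wheel is on its stub axle and must be locked there. Take the linchpin, the pin with the hinged wire ring, from the wooden block, put it down through the hole near the free end of the axle until its collar sits on the axle, with its open ring reaching out past the axle's free end; let go, then swing the ring down over the axle end until it snaps shut round the axle under the pin's tip. Leave the plain pin in the block.

Things in the scene. Friction and masses are not known exactly. Their poses are not given: they have to be found in the camera images.
- linchpin: Steel pin with a wire ring, upright in a hole of a wooden block 64 mm high. Origin: centre of the underside of its 36 mm collar (on the block's top at first); z up. Shank 56 mm long, 20 mm thick, then 16 mm, with a 6 mm tip. Above the collar a 24 mm head to z = 22, then an 18 mm round stem to z = 50 mm: grip it there, fingers closing along y. Ring hinged at z = 14 about y, open to -x. 0.3 kg.
- lock_ring (a joint): Ring angle q (rad): 0 open, pointing to the pin's -x, 22 degrees above level; 1.95 shut, hanging down. Loop of 7 mm wire 65 mm wide, end wire 77 mm from the hinge, with a thumb tab 30 mm wide from there to 97 mm. With a = 1.95 - q its points at radius r lie at x = -r sin a, z = 14 - r cos a (mm, pin's frame). An over-centre spring snaps it shut past q = 0.95; 1 to 2 N down on the tab swings it.
- axle_hole (a point): Centre of the mouth, 140 mm above the bench, of the upright 23 mm through hole near the end of a level axle, a steel bar 40 mm wide and high. x points along the axle to the wheel; the free end is 30 mm off along -x. The hub washer starts at x = 40; the 136 mm wheel's tyre (x = 55 to 95) stands 48 mm above the mouth. Fixed to the bench.
- plain_pin: Same steel pin but with no ring, in the block's other hole, 120 mm from the linchpin; it stays there. Origin: centre of the underside of its collar.

How it is judged (in metres and radians):
On the way:
1. the linchpin stands in the axle's hole with its collar down on the axle and its ring still open (horizontal distance between linchpin and axle_hole below 0.01 m and z of linchpin in the frame of axle_hole below 0.01 m and angle between linchpin's own z axis and vertical below 0.2 rad and value of joint lock_ring below 0.75 rad), for 0.2 s.
At the end, for the whole second after the job is handed in: The linchpin rests in the axle's hole, its collar within 10 mm of the hole's centre sideways and within 8 mm of the axle's top, upright within 10 degrees; its ring is shut (within 0.2 rad of hanging straight down, round the axle), and the pin is at rest (horizontal distance between linchpin and axle_hole below 0.01 m and z of linchpin in the frame of axle_hole between -0.008 and 0.008 m and angle between linchpin's own z axis and vertical below 0.17 rad and value of joint lock_ring above 1.75 rad and linear speed of linchpin below 0.02 m/s); the robot touches nothing.
It fails at once if the plain pin is moved by more than 20 mm (distance of plain_pin from where it was at the start of the episode above 0.02 m).
It also fails if it takes over 46 s, if anything falls off the work surface, if the arm or the gripper's body presses on something with over 40 N, if the wrist force passes 120 N, or if a joint passes its speed limit or range.

## Robot

A 6-joint arm with a two-finger parallel gripper is mounted at the origin on a cart in front of the work surface, level with it; the furniture and walls round the work are solid. World frame = base frame: x ahead of the robot, y to its left, z up, the work surface at z = 0. Lengths are in m, angles in degrees, forces in N, time in s.
With the tool pointing down it reaches from about 0.25 to 0.8 m from the base axis. Payload 8.5 kg.
Tool frame: the origin (TCP) lies at the very end of the fingers, on their centre line; the grasp point (between the pads) lies 19 mm behind it; z points along the fingers, y is the line along which they close (so a half turn about z gives the same grasp; the last joint's range is limited). The gripper opens to 85 mm and grips with 20 to 120 N. Pads are 22 mm wide; open, the fingers measure 114 mm over their backs; the gripper's body (76 mm by 85 mm) begins 54 mm behind the grasp point. The pads swing forward as they close: fully open they stand 13 mm farther back than shut.
Start: joints at [77.12, 13.648, -0.773, 75.585, 0, 90], TCP at [0.117, 0.512, 0.231] pointing down, gripper open.
Joint ranges: [-152.45, 152.45], [-59.26, 108.67], [-65.41, 83.53], [-104.44, 129.93], [-82.83, 76.93], [-180, 180]. Speed limits (degrees/s): [127.2, 127.2, 159.86, 180, 180, 180].

## Interface

Orientations are given as a 3x3 rotation matrix whose columns are the frame's x, y, z axes.
In Python, from workcell import env gives the robot as it stands.
- The arm moves only by the tool step_arm, never from a script. Its arguments are lists of equal length, an entry for each row: "delta_pos": the shift along the world's x, y, z in units of 0.8 m (1.0 is 0.8 m), a list of three; "dr": the turn, a rotation vector about the world's x, y, z in units of 180 degrees (1.0 is 180 degrees), a list of three. In form: {"delta_pos": [[dx, dy, dz], ...], "dr": [[rx, ry, rz], ...]}. A call has 1 to 20 rows; each row shifts and turns the commanded pose from where the row before left it; what a row does not reach is not made up. A row lasts 1/12 s, in which the tool goes at most 41.7 mm and 7.16 degrees, less where a joint would pass 70% of its speed; a pose out of reach is approached as far as the arm can. A call with a number of a shift or a turn outside -1 to 1 is refused whole. A call with a gripper value outside its range is refused whole. "jaw" is the closure, from -1 (fully open) to 1 (shut), set as the call begins (left out, the last holds). The fingers move at their own pace and stop on an object; the grip force is fixed at half the most. Time passes only in rows, so rows that do not move let the fingers close. It gives the time, the measured TCP pose, the force, the opening and the grip force at its end, in the units of the state.
- env.sense(): the state, without advancing time (a new reading comes with each control period).
- env.get_image(name): name is "side" or "top"; returns a dict with "image" (480x640x3 uint8, red, green, blue), "z_map" (480x640 float32, m along the optical axis (not along the pixel's ray), 0 where there is no reading), "intrinsics" (3x3 intrinsics, pixels), "pose" (4x4, takes a point from camera to world coordinates). Camera axes: x right, y down, z forward; pixel columns grow to the right and rows downward; lengths in m; the calibration is good to about 2 mm. A picture is of the moment at which its call begins.
- env.close_job(): hands the job in; it is judged then, once.
Trained networks look in the newest picture that a camera, given by its name, has taken for a name from the list of things; names that differ only in an ending like _2 or _b are one class to them, and where a whole thing is asked for, a point or a joint stands for the part that bears it (a point fixed in the world has none). Each returns a list of dicts, best first, with "score" (0 to 1); they miss things now and then, are a little off and sometimes report something else, mostly with a low value. They report only what shows in the picture. A call takes as long as a camera call.
- env.look_for(target, camera): "rect" ([centre column, centre row, width, height] in pixels, round what is visible of it).
- env.landmark_of(target, camera): "at" ([column, row] in pixels: a listed point, or the origin of a listed thing).
The state is a dict: "time": time; "joint_positions": joint angles; "dq": joint speeds; "joint_torque": joint torques, N m; "tcp_pos": TCP position; "eef_rot": TCP orientation; "ft_force": force on the tool from outside, world axes, zero at the start; "ft_torque": the same for the moment, N m; "gripper_width": finger opening in m; "grasp_force": force on a finger pad.
Only numpy, scipy, OpenCV 4.12 (cv2) and the standard library are available. Lean on these libraries where they do the work, as an engineer would, in place of code of your own. Each camera call takes 0.05 s, during which the arm holds its last target. There are 200 camera calls.

## Working session

There is one attempt and no reset: what is moved stays moved. The work goes in short steps, Python scripts to look and compute and a tool call to move; the robot and the scene stay as the last step left them, time stands still between calls to the robot, and variables do not carry over. Pictures are saved under pics/ and viewed, at most 10 in all, crops included, and the job is handed in when it is done.

Besides the shell and the picture viewer there is one more tool, called after "Request:" as name(argument=value, ...), one argument or row to a line, values as JSON. step_arm: Moves the arm, as the interface text tells. Its arguments: {"type":"object","properties":{"delta_pos":{"type":"array"},"dr":{"type":"array"},"jaw":{"type":"number"}},"required":["delta_pos","dr"]}

```bash
mkdir -p pics
cat > h.py <<'E'
from workcell import env
import numpy as np, cv2
def px2w(im,uv,z=None):
    K,T=np.array(im["intrinsics"]),np.array(im["pose"])
    u,v=uv; r=np.linalg.inv(K)@[u,v,1]
    if z is None:
        d=im["z_map"][int(round(v)),int(round(u))]; return (T@np.r_[r*d,1])[:3]
    d=T[:3,:3]@r; o=T[:3,3]; return o+d*(z-o[2])/d[2]
def cloud(im):
    K,T=np.array(im["intrinsics"]),np.array(im["pose"]); z=im["z_map"]
    v,u=np.indices(z.shape); P=np.stack([(u-K[0,2])/K[0,0]*z,(v-K[1,2])/K[1,1]*z,z],-1)
    return P@T[:3,:3].T+T[:3,3]
def save(im,n): cv2.imwrite("pics/"+n,im["image"][:,:,::-1])
E
python3 - <<'E'
from h import *
s=env.sense(); print(s["time"],s["tcp_pos"],s["eef_rot"],s["ft_force"],s["gripper_width"])
for c in ("top","side"):
    im=env.get_image(c); save(im,c+"0.png"); print(c,np.round(im["pose"],3).tolist())
    for t,z in (("linchpin",.064),("plain_pin",.064),("axle_hole",.14)):
        for d in env.landmark_of(t,c)[:2]: print(t,d["score"],np.round(d["at"],1),px2w(im,d["at"],z).round(4),px2w(im,d["at"]).round(4))
    print("ring",env.look_for("lock_ring",c)[:2], env.landmark_of("lock_ring",c)[:2])
E
```

```text
0.0 [0.11695668 0.51136207 0.2306877 ] [[-9.74825797e-01  2.22967662e-01 -2.95291913e-04]
 [ 2.22967856e-01  9.74824782e-01 -1.40706572e-03]
 [-2.58722797e-05 -1.43748457e-03 -9.99998966e-01]] [-0.41414508 -0.43715433 -0.65897387] 0.08528410776607978
top [[0.018, -0.998, 0.062, 0.492], [-1.0, -0.019, -0.011, -0.051], [0.012, -0.061, -0.998, 0.985], [0.0, 0.0, 0.0, 1.0]]
linchpin 0.9 [447.  256.9] [ 0.5245 -0.321   0.064 ] [ 0.5236 -0.3134  0.0899]
plain_pin 0.73 [390.8 243.4] [ 0.5505 -0.2031  0.064 ] [ 0.5476 -0.1955  0.1102]
axle_hole 0.88 [183.5 234.8] [0.5546 0.2061 0.14  ] [0.5571 0.216  0.1075]Traceback (most recent call last):
  File "<stdin>", line 7, in <module>
ValueError: it knows: axle_hole, linchpin, plain_pin
```

View pics/top0.png

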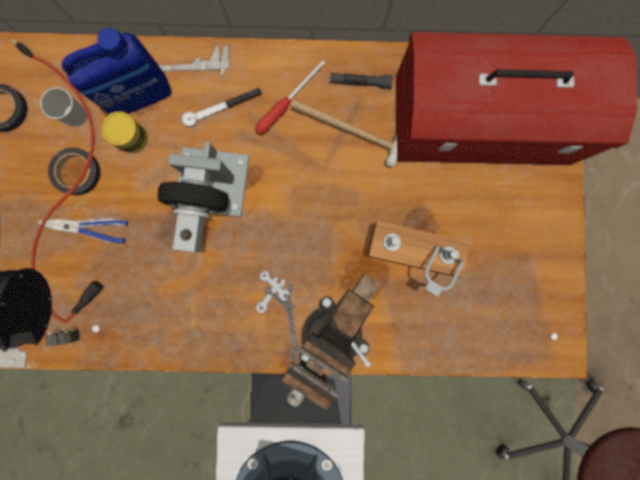

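The top view shows the linchpin at about (450,255), with its ring open down-left to the tab at (433,290). The plain pin is at (392,242), and the axle hole is at (185,235) with the wheel above it in the image. The vise at (340,330) is an obstacle between the block and the axle, on the robot's side.

Run:
```python
from h import *
for c in ("side","top"):
    im=env.get_image(c); save(im,c+"1.png"); print(c,np.round(im["pose"],3).tolist(),np.round(im["intrinsics"],1).tolist())
    for t,z in (("linchpin",.064),("plain_pin",.064),("axle_hole",.14)):
        for d in env.landmark_of(t,c)[:2]: print(t,d["score"],np.round(d["at"],1),px2w(im,d["at"],z).round(4),px2w(im,d["at"]).round(4))
    np.save(c+".npy",cloud(im))
    if c=="top":
        i=im["image"]; a=cv2.resize(i[210:310,360:480],(480,400),interpolation=2); b=cv2.resize(i[180:260,150:228],(312,320),interpolation=2)
        b=cv2.copyMakeBorder(b,0,80,0,0,0); cv2.imwrite("pics/crop1.png",np.hstack([a,b])[:,:,::-1])
P=np.load("top.npy").reshape(-1,3)
for n,(x0,x1,y0,y1,z0,z1) in dict(stem=(.48,.58,-.36,-.28,.105,.125),head=(.48,.58,-.36,-.28,.068,.09),pstem=(.5,.6,-.25,-.17,.105,.125),ring=(.40,.5,-.36,-.24,.07,.14),axle=(.48,.6,.16,.25,.132,.146)).items():
    m=np.all((P>[x0,y0,z0])&(P<[x1,y1,z1]),1); Q=P[m]; 
    if len(Q): print(n,len(Q),Q.mean(0).round(4),Q.min(0).round(4),Q.max(0).round(4))
```

```text
side [[0.918, -0.252, 0.306, 0.261], [-0.396, -0.548, 0.737, -0.799], [-0.019, -0.797, -0.603, 0.752], [0.0, 0.0, 0.0, 1.0]] [[553.7, 0.0, 311.4], [0.0, 553.7, 236.8], [0.0, 0.0, 1.0]]
linchpin 0.73 [357.9 382.6] [ 0.5281 -0.3265  0.064 ] [ 0.5212 -0.3387  0.0818]
plain_pin 0.85 [337.2 324.1] [ 0.552  -0.2029  0.064 ] [ 0.548  -0.2111  0.0735]
axle_hole 0.72 [257.3 171. ] [0.5582 0.2171 0.14  ] [0.5581 0.2166 0.1403]
top [[0.018, -0.998, 0.062, 0.492], [-1.0, -0.019, -0.011, -0.051], [0.012, -0.061, -0.998, 0.985], [0.0, 0.0, 0.0, 1.0]] [[442.2, 0.0, 322.9], [0.0, 442.2, 243.0], [0.0, 0.0, 1.0]]
linchpin 0.75 [447.7 256.1] [ 0.5262 -0.3225  0.064 ] [ 0.5248 -0.3117  0.1004]
linchpin 0.4 [183.1 234.6] [0.5607 0.2301 0.064 ] [0.5569 0.2145 0.1151]
plain_pin 0.66 [390.6 242.3] [ 0.5528 -0.2027  0.064 ] [ 0.5496 -0.1947  0.1125]
plain_pin 0.25 [445.5 257.3] [ 0.5236 -0.3178  0.064 ] [ 0.5229 -0.312   0.0842]
axle_hole 0.93 [184.4 235.2] [0.5539 0.2044 0.14  ] [0.5563 0.2141 0.108 ]
stem 67 [ 0.528  -0.3198  0.1136] [ 0.5207 -0.3288  0.1052] [ 0.5368 -0.3121  0.1172]
head 256 [ 0.5258 -0.3163  0.0795] [ 0.4914 -0.3573  0.068 ] [ 0.5656 -0.2812  0.09  ]
pstem 67 [ 0.5523 -0.2032  0.1138] [ 0.5445 -0.2113  0.1085] [ 0.5603 -0.1952  0.1189]
ring 313 [ 0.4691 -0.2913  0.1072] [ 0.4454 -0.3417  0.0844] [ 0.4996 -0.2626  0.1183]
axle 759 [0.562  0.2007 0.1401] [0.5239 0.1666 0.132 ] [0.5999 0.2287 0.1459]
```

View pics/side1.png

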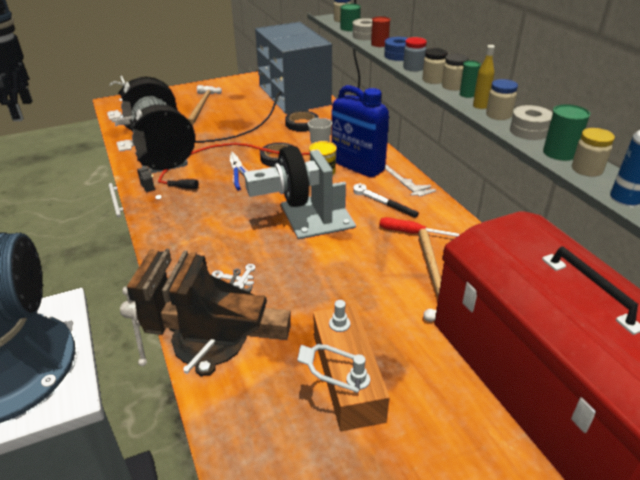

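View pics/crop1.png

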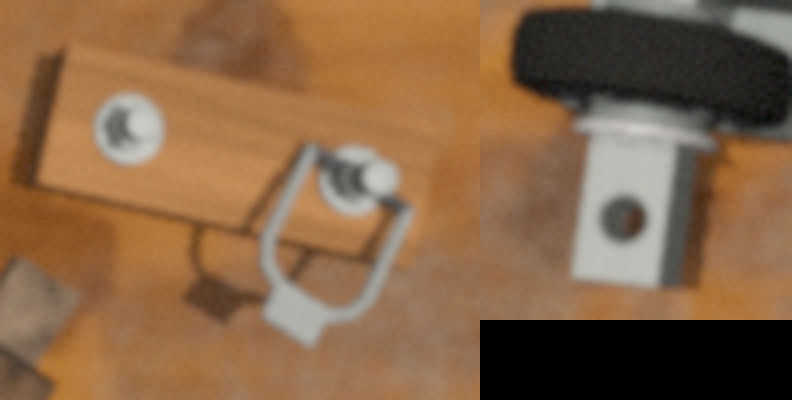

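The side view confirms the layout: linchpin near (357,375) with its ring toward the robot, plain pin at (340,320), axle end near (255,178). The crop shows the stem top at (455,255) and the tab at (434.5,289.5) in full-image pixels. The hole is at about (185.5,235).

Run:
```python
from h import *
im=env.get_image("top"); 
st=px2w(im,(455,254.7),.114); ps=px2w(im,(360+143/4,210+127/4),.114); tab=px2w(im,(434.5,289.5),.110)
print("stem",st,"pstem",ps,"dist",np.linalg.norm(st-ps),"tab",tab,np.linalg.norm((st-tab)[:2]))
d=st-tab; print("pin x yaw",np.degrees(np.arctan2(d[1],d[0])), "block perp yaw",np.degrees(np.arctan2((ps-st)[1],(ps-st)[0]))-90)
print("hole",px2w(im,(150+622/4,180+220/4),.14))
for c in ("top","side"):
    P=np.load(c+".npy").reshape(-1,3)
    m=np.all((P>[.5,.14,.136])&(P<[.59,.26,.144]),1); Q=P[m]
    r=cv2.minAreaRect((Q[:,:2]*1000).astype(np.float32)); print(c,len(Q),r,cv2.boxPoints(r).round(1).tolist())
    m=np.all((P>[.48,-.36,.109])&(P<[.58,-.28,.119]),1); print("stem top",P[m].mean(0),np.median(P[m],0))
    m=np.all((P>[.40,-.36,.10])&(P<[.465,-.24,.125]),1); Q=P[m];print("tab",Q.mean(0),Q.min(0),Q.max(0))
# axle in image: edges along top
g=im["image"][195:260,165:215].mean(2)
for v in (220,224,228,242,246): print(v,im["image"][v,165:212].mean(1).astype(int).tolist())
```

```text
stem [ 0.52736562 -0.32221339  0.114     ] pstem [ 0.55080098 -0.20463775  0.114     ] dist 0.11988847973028767 tab [ 0.45798784 -0.28280054  0.11      ] 0.07979128596860809
pin x yaw -29.600485793916384 block perp yaw -11.272550890702092
hole [ 0.55871361 -0.02672875  0.14      ]
top 627 ((558.1881103515625, 202.6803741455078), (41.59531021118164, 66.9560317993164), 83.93057250976562) [[522.7000122070312, 185.5], [589.2999877929688, 178.5], [593.7000122070312, 219.8000030517578], [527.0999755859375, 226.89999389648438]]
stem top [ 0.5280865  -0.32022234  0.11402054] [ 0.52859138 -0.32016613  0.11411271]
tab [ 0.45808721 -0.28530471  0.1118989 ] [ 0.44543884 -0.31822081  0.10100834] [ 0.4649915  -0.26255518  0.11830606]
side 297 ((559.7589111328125, 201.66885375976562), (47.91169738769531, 64.61837005615234), 83.26829528808594) [[524.9000244140625, 181.6999969482422], [589.0, 174.10000610351562], [594.7000122070312, 221.6999969482422], [530.5, 229.1999969482422]]
stem top [ 0.52920353 -0.32336867  0.11332934] [ 0.52924555 -0.3231057   0.11372967]
tab [ 0.45894915 -0.28946844  0.11129
[... 506 characters left out ...]
, 85, 97, 102, 106]
228 [100, 97, 100, 99, 96, 95, 96, 99, 101, 109, 135, 167, 180, 185, 185, 185, 182, 176, 167, 157, 154, 152, 157, 162, 169, 179, 186, 186, 187, 187, 181, 172, 140, 104, 83, 79, 77, 71, 59, 54, 54, 57, 62, 75, 90, 95, 100]
242 [102, 99, 99, 100, 100, 103, 107, 118, 141, 168, 182, 187, 187, 188, 188, 188, 186, 184, 182, 181, 179, 180, 182, 185, 185, 186, 188, 188, 186, 175, 145, 108, 83, 75, 79, 75, 69, 65, 61, 68, 77, 100, 110, 114, 115, 115, 120]
246 [112, 111, 107, 102, 104, 108, 112, 132, 157, 178, 185, 185, 186, 188, 187, 188, 187, 185, 187, 186, 186, 186, 188, 187, 186, 186, 188, 188, 181, 159, 121, 92, 83, 82, 80, 75, 72, 68, 65, 73, 87, 105, 116, 115, 118, 119, 118]
```

Request:
step_arm(
  delta_pos=[
    [0.0347,-0.0272,0.0072],
    [0.0347,-0.0272,0.0072],
    [0.0347,-0.0272,0.0072],
    [0.0347,-0.0272,0.0072],
    [0.0347,-0.0272,0.0072],
    [0.0347,-0.0272,0.0072],
    [0.0347,-0.0272,0.0072],
    [0.0347,-0.0272,0.0072],
    [0.0347,-0.0272,0.0072],
    [0.0347,-0.0272,0.0072],
    [0.0347,-0.0272,0.0072],
    [0.0347,-0.0272,0.0072],
    [0.0061,-0.0446,0],
    [0.0061,-0.0446,0],
    [0.0061,-0.0446,0],
    [0.0061,-0.0446,0],
    [0.0061,-0.0446,0],
    [0.0061,-0.0446,0],
    [0.0061,-0.0446,0],
    [0.0061,-0.0446,0],
  ],
  dr=[
    [0,0,0],
    [0,0,0],
    [0,0,0],
    [0,0,0],
    [0,0,0],
    [0,0,0],
    [0,0,0],
    [0,0,0],
    [0,0,0],
    [0,0,0],
    [0,0,0],
    [0,0,0],
    [0,0,-0.0058],
    [0,0,-0.0058],
    [0,0,-0.0058],
    [0,0,-0.0058],
    [0,0,-0.0058],
    [0,0,-0.0058],
    [0,0,-0.0058],
    [0,0,-0.0058],
  ],
  jaw=-1,
)

```text
time: 2.37
tcp_pos: [0.4891, -0.0366, 0.3006]
eef_rot: [[-0.932, 0.363, 0.001], [0.363, 0.932, -0.0], [-0.001, 0.0, -1.0]]
ft_force: [1.3, 0.4, -1.0]
gripper_width: 0.0853
grasp_force: 0.0
```

Request:
step_arm(
  delta_pos=[
    [0.0061,-0.0445,0],
    [0.0061,-0.0445,0],
    [0.0061,-0.0445,0],
    [0.0061,-0.0445,0],
    [0.0061,-0.0445,0],
    [0.0061,-0.0445,0],
    [0.0061,-0.0445,0],
    [0.0061,-0.0445,0],
    [0,0,-0.04],
    [0,0,-0.04],
    [0,0,-0.04],
    [0,0,-0.04],
    [0,0,0],
    [0,0,0],
  ],
  dr=[
    [0,0,-0.0057],
    [0,0,-0.0057],
    [0,0,-0.0057],
    [0,0,-0.0057],
    [0,0,-0.0057],
    [0,0,-0.0057],
    [0,0,-0.0057],
    [0,0,-0.0057],
    [0,0,0],
    [0,0,0],
    [0,0,0],
    [0,0,0],
    [0,0,0],
    [0,0,0],
  ],
)

```text
time: 3.53
tcp_pos: [0.5273, -0.3191, 0.1716]
eef_rot: [[-0.871, 0.492, -0.003], [0.492, 0.871, 0.002], [0.003, -0.0, -1.0]]
ft_force: [0.8, 0.1, 0.4]
gripper_width: 0.0856
grasp_force: 0.0
```

Request:
step_arm(
  delta_pos=[
    [0.0009,-0.0025,0],
    [0,0,-0.025],
    [0,0,-0.025],
    [0,0,-0.025],
    [0,0,-0.025],
    [0,0,0],
    [0,0,0],
  ],
  dr=[
    [0,0,0],
    [0,0,0],
    [0,0,0],
    [0,0,0],
    [0,0,0],
    [0,0,0],
    [0,0,0],
  ],
)

```text
time: 4.12
tcp_pos: [0.5297, -0.3221, 0.094]
eef_rot: [[-0.871, 0.491, 0.001], [0.491, 0.871, -0.001], [-0.001, -0.0, -1.0]]
ft_force: [-0.1, 0.8, 0.8]
gripper_width: 0.0854
grasp_force: 0.0
```

Run:
```python
from h import *
im=env.get_image("side"); i=im["image"]; cv2.imwrite("pics/g1.png",cv2.resize(i[260:440,240:440],(800,600)[:2] if 0 else (640,576),interpolation=2)[:,:,::-1])
print(env.sense()["tcp_pos"])
```

```text
[ 0.53015541 -0.32231086  0.09470923]
```

View pics/g1.png

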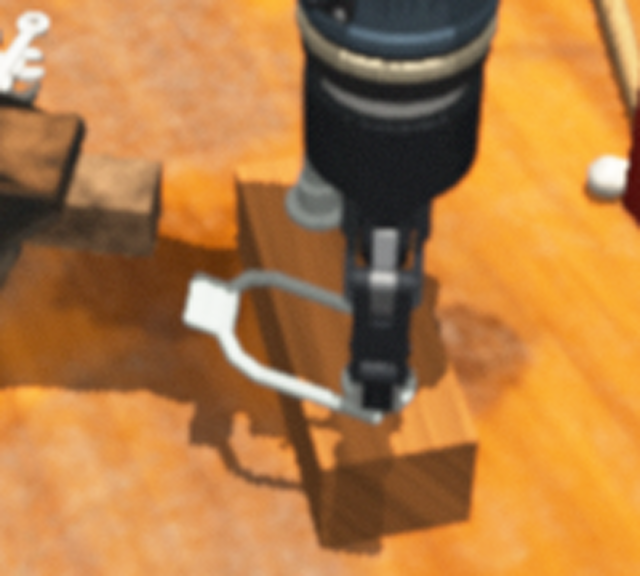

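The side crop shows the fingers astride the stem, in line with the ring's hinge. The near finger's tip is just over the collar at about (380,395) in the crop, and the plain pin is clear.

Request:
step_arm(
  delta_pos=[
    [-0.0015,0,-0.006],
  ],
  dr=[
    [0,0,0],
  ],
)

```text
time: 4.25
tcp_pos: [0.5298, -0.3227, 0.0908]
eef_rot: [[-0.871, 0.491, 0.004], [0.491, 0.871, -0.003], [-0.005, -0.0, -1.0]]
ft_force: [-0.1, -0.0, -1.0]
gripper_width: 0.0852
grasp_force: 0.0
```

Request:
step_arm(
  delta_pos=[
    [0,0,0],
    [0,0,0],
    [0,0,0],
    [0,0,0],
    [0,0,0],
    [0,0,0],
    [0,0,0],
    [0,0,0],
    [0,0,0],
    [0,0,0],
  ],
  dr=[
    [0,0,0],
    [0,0,0],
    [0,0,0],
    [0,0,0],
    [0,0,0],
    [0,0,0],
    [0,0,0],
    [0,0,0],
    [0,0,0],
    [0,0,0],
  ],
  jaw=1,
)

```text
time: 5.08
tcp_pos: [0.5278, -0.3218, 0.0879]
eef_rot: [[-0.871, 0.492, 0.0], [0.492, 0.871, -0.001], [-0.0, -0.0, -1.0]]
ft_force: [-1.7, -0.6, 4.5]
gripper_width: 0.016
grasp_force: 58.4
```

Request:
step_arm(
  delta_pos=[
    [0,0,0.0125],
    [0,0,0.025],
    [0,0,0.03],
    [0,0,0.03],
    [0,0,0.03],
    [0,0,0.03],
    [0,0,0.03],
    [0,0,0.025],
    [0,0,0.0125],
    [0,0,0],
  ],
  dr=[
    [0,0,0],
    [0,0,0],
    [0,0,0],
    [0,0,0],
    [0,0,0],
    [0,0,0],
    [0,0,0],
    [0,0,0],
    [0,0,0],
    [0,0,0],
  ],
)

```text
time: 5.92
tcp_pos: [0.5285, -0.3219, 0.2698]
eef_rot: [[-0.871, 0.491, 0.003], [0.491, 0.871, -0.002], [-0.003, -0.0, -1.0]]
ft_force: [0.5, -0.5, -4.0]
gripper_width: 0.0157
grasp_force: 58.7
```

Request:
step_arm(
  delta_pos=[
    [0.001,0.02,0],
    [0.0021,0.04,0],
    [0.0021,0.04,0],
    [0.0021,0.04,0],
    [0.0021,0.04,0],
    [0.0021,0.04,0],
    [0.0021,0.04,0],
    [0.0021,0.04,0],
    [0.0021,0.04,0],
    [0.0021,0.04,0],
    [0.0021,0.04,0],
    [0.0021,0.04,0],
    [0.0021,0.04,0],
    [0.0021,0.04,0],
    [0.0021,0.04,0],
    [0.0021,0.04,0],
    [0.0015,0.0366,0],
    [0,0,0],
    [0,0,0],
    [0,0,0],
  ],
  dr=[
    [0,0,0.008],
    [0,0,0.008],
    [0,0,0.008],
    [0,0,0.008],
    [0,0,0.008],
    [0,0,0.008],
    [0,0,0.008],
    [0,0,0.008],
    [0,0,0.008],
    [0,0,0.008],
    [0,0,0.008],
    [0,0,0.008],
    [0,0,0.008],
    [0,0,0.008],
    [0,0,0.008],
    [0,0,0.008],
    [0,0,0],
    [0,0,0],
    [0,0,0],
    [0,0,0],
  ],
)

```text
time: 7.58
tcp_pos: [0.5539, 0.2037, 0.2661]
eef_rot: [[-0.994, 0.11, -0.002], [0.11, 0.994, -0.001], [0.002, -0.002, -1.0]]
ft_force: [-0.8, 0.1, -3.3]
gripper_width: 0.0161
grasp_force: 59.2
```

Run:
```python
from h import *
s=env.sense(); print(s["tcp_pos"],s["eef_rot"],s["gripper_width"])
a=[]
for c,(r0,r1,c0,c1) in (("side",(60,240,190,340)),("top",(150,310,120,253))):
    im=env.get_image(c); i=im["image"]; a.append(cv2.resize(i[r0:r1,c0:c1],(400,480),interpolation=2))
    zc=s["tcp_pos"][2]-.024
    for t,z in (("linchpin",zc),("axle_hole",.14)):
        for d in env.landmark_of(t,c)[:2]: print(c,t,d["score"],np.round(d["at"],1),px2w(im,d["at"],z).round(4))
    P=cloud(im).reshape(-1,3); m=np.all((P>[.4,.13,.2])&(P<[.495,.28,.32]),1); print("tab",P[m].mean(0) if m.any() else 0, m.sum(), P[m].min(0),P[m].max(0))
cv2.imwrite("pics/h1.png",np.hstack(a)[:,:,::-1])
```

```text
[0.5539452  0.2037385  0.26613761] [[-0.99390856  0.11017976 -0.00248968]
 [ 0.11018309  0.99391053 -0.00124214]
 [ 0.00233766 -0.00150889 -0.99999613]] 0.016065167646502107
side linchpin 0.6 [254.4 133.3] [0.5524 0.1938 0.2421]
side axle_hole 0.67 [254.8 170.1] [0.5545 0.2231 0.14  ]
tab [0.4816438  0.20699429 0.28895501] 122 [0.46711346 0.1836215  0.27908528] [0.49497934 0.23478109 0.2959871 ]
top linchpin 0.92 [164.3 230.2] [0.5542 0.2074 0.2421]
top axle_hole 0.63 [184. 237.] [0.5504 0.205  0.14  ]
tab [0.48019034 0.21227026 0.29054735] 374 [0.46567268 0.18135201 0.28002087] [0.49484176 0.23883323 0.29756563]
```

View pics/h1.png

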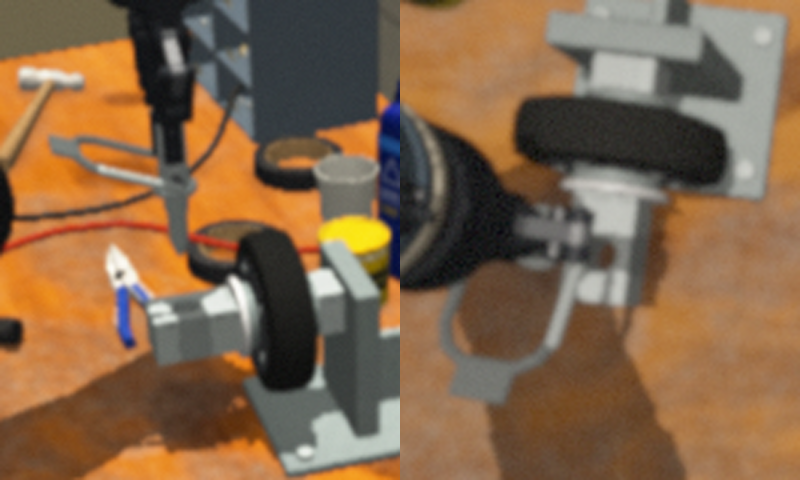

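The left half (side) shows the pin hanging upright over the axle, tip at about (180,248) in the crop, ring open past the free end. The right half (top) shows the ring in line with the axle. The side network puts the hole's y about 15 mm away from the top network's, so I'll check the hole in the first side picture.

Run:
```python
from h import *
im=env.get_image("side"); K,T=np.array(im["intrinsics"]),np.array(im["pose"])
def pr(p):
    q=np.linalg.inv(T)@np.r_[p,1]; q=K@q[:3]; return q[:2]/q[2]
i=cv2.imread("pics/side1.png")[150:210,230:310]; g=cv2.resize(i,(800,600),interpolation=2)
for p,c in (((.5545,.2035,.14),(0,0,255)),((.5557,.2165,.14),(255,0,0))):
    u=pr(p); print(u); cv2.drawMarker(g,tuple(int(x) for x in ((u-[230,150])*10+5)),c,0,30,1)
cv2.imwrite("pics/hole.png",g)
```

```text
[257.71161407 174.26516581]
[256.29862558 171.37458075]
```

View pics/hole.png

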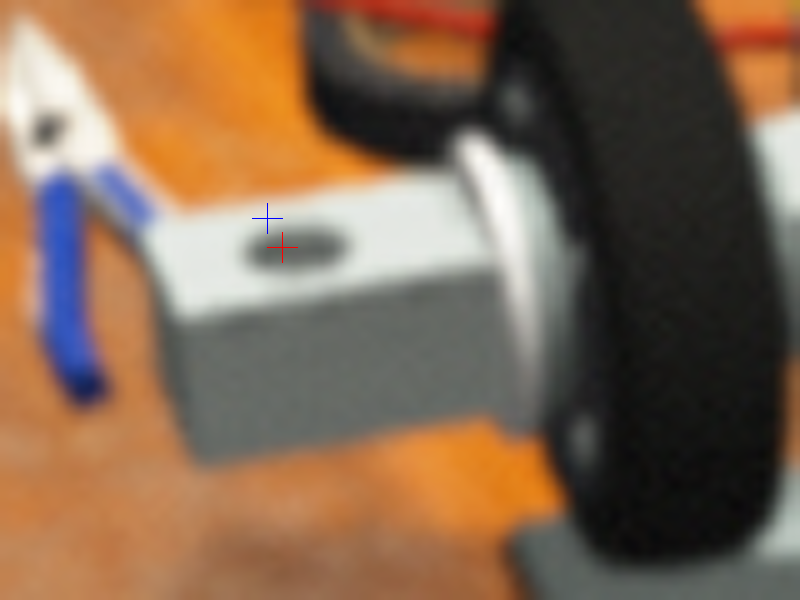

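The first side picture shows the hole centred at crop (296,250). That is about 1.4 px right of my estimate (red) and nowhere near the side network's point (blue). I'll use x≈0.556, y≈0.203.

Request:
step_arm(
  delta_pos=[
    [0.0026,-0.0005,0],
    [0,0,-0.02],
    [0,0,-0.02],
    [0,0,-0.02],
    [0,0,-0.0125],
    [0,0,-0.006],
    [0,0,0],
  ],
  dr=[
    [0,0,0],
    [0,0,0],
    [0,0,0],
    [0,0,0],
    [0,0,0],
    [0,0,0],
    [0,0,0],
  ],
)

```text
time: 8.52
tcp_pos: [0.5566, 0.203, 0.2039]
eef_rot: [[-0.994, 0.112, -0.002], [0.112, 0.994, -0.001], [0.001, -0.001, -1.0]]
ft_force: [0.2, 1.0, -3.1]
gripper_width: 0.0163
grasp_force: 59.2
```

Request:
step_arm(
  delta_pos=[
    [0,0,-0.006],
    [0,0,-0.006],
    [0,0,-0.006],
    [0,0,-0.004],
    [0,0,0],
  ],
  dr=[
    [0,0,0],
    [0,0,0],
    [0,0,0],
    [0,0,0],
    [0,0,0],
  ],
)

```text
time: 8.93
tcp_pos: [0.5569, 0.2032, 0.1865]
eef_rot: [[-0.994, 0.111, -0.001], [0.111, 0.994, -0.0], [0.0, -0.0, -1.0]]
ft_force: [0.2, -0.6, -3.2]
gripper_width: 0.0162
grasp_force: 59.3
```

Still free of contact, with the collar about 22 mm above the axle.

Request:
step_arm(
  delta_pos=[
    [0,0,-0.006],
    [0,0,-0.006],
    [0,0,-0.004],
    [0,0,0],
  ],
  dr=[
    [0,0,0],
    [0,0,0],
    [0,0,0],
    [0,0,0],
  ],
)

```text
time: 9.27
tcp_pos: [0.5559, 0.2029, 0.1733]
eef_rot: [[-0.994, 0.111, -0.003], [0.111, 0.994, -0.001], [0.002, -0.001, -1.0]]
ft_force: [-3.5, -1.3, -5.5]
gripper_width: 0.0161
grasp_force: 59.3
```

Request:
step_arm(
  delta_pos=[
    [-0.001,0,-0.003],
    [0,0,-0.003],
    [0,0,-0.002],
    [0,0,0],
    [0,0,0],
  ],
  dr=[
    [0,0,0],
    [0,0,0],
    [0,0,0],
    [0,0,0],
    [0,0,0],
  ],
)

```text
time: 9.68
tcp_pos: [0.5558, 0.203, 0.1676]
eef_rot: [[-0.994, 0.111, -0.001], [0.111, 0.994, -0.001], [0.001, -0.001, -1.0]]
ft_force: [-3.6, -2.4, -5.0]
gripper_width: 0.0158
grasp_force: 59.3
```

Request:
step_arm(
  delta_pos=[
    [-0.001,-0.0005,-0.002],
    [0,0,-0.0015],
    [0,0,0],
    [0,0,0],
  ],
  dr=[
    [0,0,0],
    [0,0,0],
    [0,0,0],
    [0,0,0],
  ],
)

```text
time: 10.02
tcp_pos: [0.5555, 0.2029, 0.1651]
eef_rot: [[-0.994, 0.111, 0.0], [0.111, 0.994, -0.0], [-0.0, -0.0, -1.0]]
ft_force: [-3.1, -2.2, -3.4]
gripper_width: 0.0158
grasp_force: 59.3
```

Request:
step_arm(
  delta_pos=[
    [-0.0005,-0.0005,-0.0015],
    [0,0,-0.001],
    [0,0,0],
    [0,0,0],
  ],
  dr=[
    [0,0,0],
    [0,0,0],
    [0,0,0],
    [0,0,0],
  ],
)

```text
time: 10.35
tcp_pos: [0.5554, 0.2026, 0.1639]
eef_rot: [[-0.994, 0.111, 0.001], [0.111, 0.994, 0.0], [-0.001, 0.001, -1.0]]
ft_force: [-4.1, -1.1, 5.0]
gripper_width: 0.016
grasp_force: 60.2
```

Request:
step_arm(
  delta_pos=[
    [0,0,0],
    [0,0,0],
    [0,0,0],
    [0,0,0.001],
    [0,0,0.002],
    [0,0,0.002],
    [0,0,0.005],
    [0,0,0.02],
    [0,0,0.04],
    [0,0,0.04],
    [0,0,0],
  ],
  dr=[
    [0,0,0],
    [0,0,0],
    [0,0,0],
    [0,0,0],
    [0,0,0],
    [0,0,0],
    [0,0,0],
    [0,0,0],
    [0,0,0],
    [0,0,0],
    [0,0,0],
  ],
  jaw=-1,
)

```text
time: 11.27
tcp_pos: [0.557, 0.2032, 0.2576]
eef_rot: [[-0.994, 0.111, 0.008], [0.111, 0.994, 0.003], [-0.008, 0.004, -1.0]]
ft_force: [-0.5, -0.1, 0.2]
gripper_width: 0.0856
grasp_force: 0.0
```

Run:
```python
from h import *
s=env.sense(); print(s["tcp_pos"],s["ft_force"])
a=[]
for c,(r0,r1,c0,c1) in (("side",(100,220,190,290)),("top",(160,320,120,253))):
    im=env.get_image(c); i=im["image"]; a.append(cv2.resize(i[r0:r1,c0:c1],(400,480),interpolation=2))
    for d in env.landmark_of("linchpin",c)[:2]: print(c,d["score"],px2w(im,d["at"],.14).round(4))
    P=cloud(im).reshape(-1,3)
    for n,lo,hi in (("tab",(.42,.13,.15),(.49,.28,.22)),("stem",(.53,.18,.183),(.58,.23,.196))):
        m=np.all((P>lo)&(P<hi),1); print(n,m.sum()); 
        if m.any(): print(P[m].mean(0).round(4),P[m].min(0).round(4),P[m].max(0).round(4))
cv2.imwrite("pics/i1.png",np.hstack(a)[:,:,::-1])
```

```text
[0.55703159 0.20319443 0.25760686] [-0.5360282  -0.09819745  0.18651999]
side 0.7 [0.5584 0.1899 0.14  ]
tab 94
[0.4803 0.2083 0.188 ] [0.4679 0.1869 0.1793] [0.4899 0.2342 0.1934]
stem 50
[0.558  0.1991 0.1889] [0.5497 0.1928 0.1831] [0.5673 0.2116 0.1923]
top 0.92 [0.55   0.1997 0.14  ]
tab 248
[0.479  0.2122 0.188 ] [0.4661 0.1854 0.1796] [0.4897 0.2323 0.1948]
stem 2
[0.5566 0.2065 0.1894] [0.5555 0.2054 0.186 ] [0.5578 0.2077 0.1927]
```

View pics/i1.png

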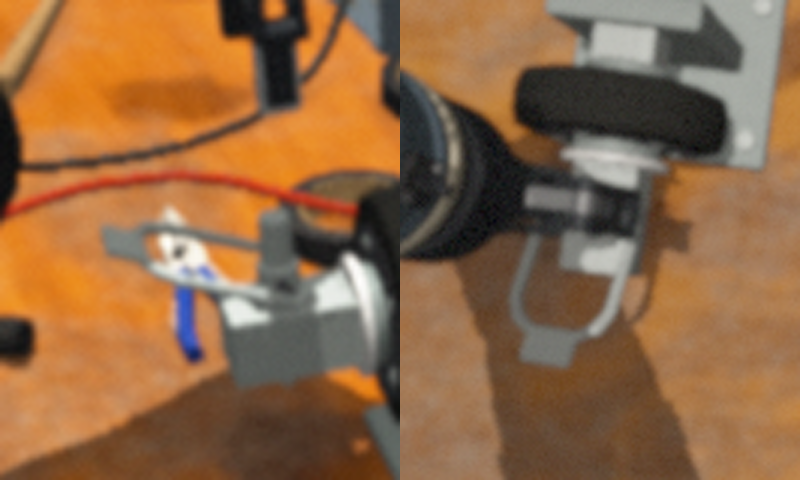

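The pin is seated upright with the ring open past the axle's free end. The tab is at about (548,347) in the right (top) crop, near world (0.475,0.212). Next I'll shut the fingers and move over the tab.

Request:
step_arm(
  delta_pos=[
    [-0.02,0.002,0],
    [-0.025,0.003,0],
    [-0.025,0.003,0],
    [-0.02,0.002,0],
    [-0.01,0.001,0],
    [0,0,0],
    [0,0,0],
    [0,0,-0.02],
    [0,0,-0.02],
    [0,0,-0.015],
    [0,0,0],
  ],
  dr=[
    [0,0,0],
    [0,0,0],
    [0,0,0],
    [0,0,0],
    [0,0,0],
    [0,0,0],
    [0,0,0],
    [0,0,0],
    [0,0,0],
    [0,0,0],
    [0,0,0],
  ],
  jaw=1,
)

```text
time: 12.38
tcp_pos: [0.4748, 0.2107, 0.2045]
eef_rot: [[-0.994, 0.112, -0.004], [0.112, 0.994, -0.002], [0.003, -0.002, -1.0]]
ft_force: [0.2, -0.2, -1.3]
gripper_width: -0.0001
grasp_force: 0.0
```

Request:
step_arm(
  delta_pos=[
    [0,0,-0.008],
    [0,0,-0.008],
    [0,0,-0.008],
    [0,0,-0.008],
    [0,0,-0.008],
    [0,0,-0.008],
    [0,0,-0.008],
    [0,0,-0.008],
    [0.0005,0,-0.008],
    [0.001,0,-0.008],
    [0.001,0,-0.008],
    [0.001,0,-0.008],
    [0.001,0,-0.008],
    [0.001,0,-0.008],
    [0.001,0,-0.008],
    [0,0,-0.008],
    [0,0,0],
  ],
  dr=[
    [0,0,0],
    [0,0,0],
    [0,0,0],
    [0,0,0],
    [0,0,0],
    [0,0,0],
    [0,0,0],
    [0,0,0],
    [0,0,0],
    [0,0,0],
    [0,0,0],
    [0,0,0],
    [0,0,0],
    [0,0,0],
    [0,0,0],
    [0,0,0],
    [0,0,0],
  ],
)

```text
time: 13.8
tcp_pos: [0.4796, 0.211, 0.1034]
eef_rot: [[-0.994, 0.112, -0.002], [0.112, 0.994, -0.001], [0.002, -0.001, -1.0]]
ft_force: [-0.7, -0.1, -0.2]
gripper_width: -0.0
grasp_force: 0.0
```

Run:
```python
from h import *
s=env.sense(); print(s["tcp_pos"],s["ft_force"])
im=env.get_image("side"); cv2.imwrite("pics/j1.png",cv2.resize(im["image"][100:220,190:310],(600,600),interpolation=2)[:,:,::-1])
```

```text
[0.47959496 0.21096322 0.10338151] [-0.65024859 -0.12353254 -0.1597245 ]
```

View pics/j1.png

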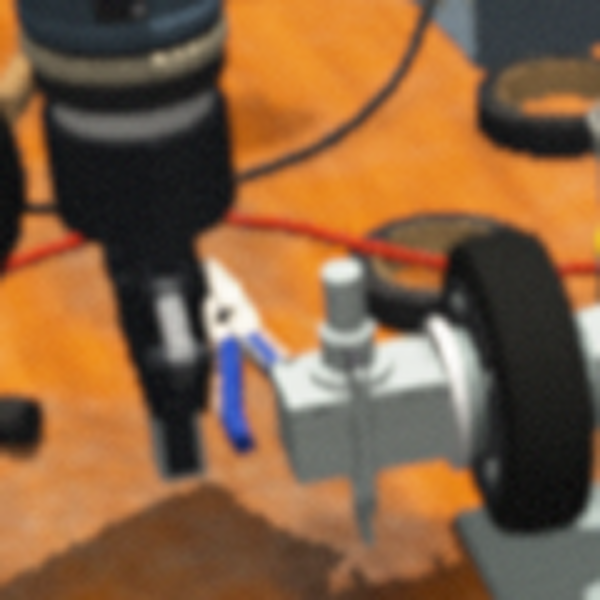

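The ring has snapped shut: it hangs straight down beside the axle at about (362,450) in the crop, and the pin is upright with its collar down. Retreating now.

Request:
step_arm(
  delta_pos=[
    [-0.015,0,0.01],
    [-0.015,0,0.03],
    [-0.01,0,0.04],
    [0,0,0.04],
    [0,0,0.04],
    [0,0,0.04],
    [0,0,0],
    [0,0,0],
    [0,0,0],
  ],
  dr=[
    [0,0,0],
    [0,0,0],
    [0,0,0],
    [0,0,0],
    [0,0,0],
    [0,0,0],
    [0,0,0],
    [0,0,0],
    [0,0,0],
  ],
)

```text
time: 14.6
tcp_pos: [0.4476, 0.2112, 0.2652]
eef_rot: [[-0.994, 0.111, 0.001], [0.111, 0.994, 0.0], [-0.0, 0.0, -1.0]]
ft_force: [-1.0, 0.3, -0.5]
gripper_width: -0.0005
grasp_force: 0.0
```

Run:
```python
from h import *
s=env.sense(); print(s["tcp_pos"],s["ft_force"])
im=env.get_image("side"); P=cloud(im).reshape(-1,3)
for n,lo,hi in (("tab open?",(.42,.13,.1),(.50,.28,.22)),("ring/tab low",(.52,.13,.03),(.59,.27,.095)),("stem",(.53,.17,.183),(.58,.23,.196))):
    m=np.all((P>lo)&(P<hi),1); print(n,m.sum(),P[m].mean(0).round(3) if m.any() else "")
print(env.close_job())
```

```text
[0.44758797 0.21119549 0.26518057] [-1.01876945  0.32807261 -0.46017166]
tab open? 0 
ring/tab low 45 [0.556 0.191 0.076]
stem 53 [0.558 0.199 0.188]
the job is handed in; nothing more can be done
None
```

The linchpin is seated in the axle hole with its ring snapped shut round the axle, the plain pin was left in the block untouched, and I handed the job in at about 15 s; no verdict came back.

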